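# Pull the far ramekin forward with the hook

## Task

Two white ramekins stand at the back of the table: leave the one right beside the salt jar, and the jar, where they are, and fetch the other. Pick up the pull hook by its handle, drop its blade inside that ramekin and drag it along the table, touching it only with the hook, until it stands fully inside the taped square. Then lift the hook out and set it back down on its foot on the table, clear of the ramekin.

Things in the scene. Friction and masses are not known exactly. Their poses are not given: they have to be found in the camera images.
- pull_hook: hook tool (sizes in mm): level black handle 22 wide, 26 tall, x -85 to +35, centre line 65 up; on from it a steel shaft of 10 diameter to x +120, where a steel blade 26 wide (y), 5 thick turns straight down to the table; at x -65 an 80 wide wire foot. It stands level on foot and blade. Origin on the table under the grip, x towards the blade, z up. 0.22 kg, balances near the origin
- hook_grip (a point): the place to grip the hook, in the middle of its 22 wide handle, 65 above the hook's origin and 120 behind the blade; axes as the hook's (sizes in mm)
- hook_tip (a point): middle of the lower edge of the hook's blade, 120 along +x from the hook's origin and 65 below the handle's centre line (sizes in mm)
- ramekin_far: the ramekin to fetch, the one with no jar beside it, at the back of the table: open round ribbed white bowl, 99 across the rim, 80 across the base, 43 tall, 0.1 to 0.2 kg; inner floor 10 above the table, hollow about 66 across at 20 above the table and wider above; origin at the centre of its underside, z up (sizes in mm)
- ramekin_salt: the other, identical ramekin (99 across, 43 tall), right beside the salt jar; stays where it is; origin at the centre of its underside (sizes in mm)
- salt_jar: glass jar with a round wooden lid, 72 across, 78 tall, standing about 10 from ramekin_salt on its +y side; stays where it is; origin at the centre of its underside (sizes in mm)
- tape_square: square of pale brown tape stuck flat on the table, 190 x 190 inside the strips, strips 18 wide, no height to catch on; origin at its centre, x and y along its sides (sizes in mm)
Mind the look-alikes: they are no part of the job. Leave any blue look-alike of the pull_hook alone.

How it is judged:
On the way, in this order (a step that is already met when the one before it is completed fails the run):
1. the hook is held and lifted off the table (contact force between the fingers and pull_hook above 1 N and height (world z) of hook_tip above 0.02 m), for 0.1 s.
2. the held hook drags the ramekin: it bears on it when the ramekin has come 40 mm or more (contact force between pull_hook and ramekin_far above 0.05 N and contact force between the fingers and pull_hook above 1 N and distance of ramekin_far from where it was at the start of the episode above 0.04 m), for 0.04 s.
At the end, for the whole second after the job is handed in: Fetched ramekin upright, at rest, inside the tape (centre within 48 mm of the square's along each side). Hook released, at rest on foot and blade on the table (10 deg, 10 mm), not touching the ramekin, tip over 52 mm from its centre. Other ramekin and jar within 20 mm of their starts (x of ramekin_far in the frame of tape_square between -0.048 and 0.048 m and y of ramekin_far in the frame of tape_square between -0.048 and 0.048 m and angle between ramekin_far's own z axis and vertical below 0.1 rad and height (world z) of each of ramekin_far, pull_hook below 0.01 m and linear speed of each of ramekin_far, pull_hook below 0.01 m/s and angle between pull_hook's own z axis and vertical below 0.17 rad and height (world z) of pull_hook above -0.01 m and horizontal distance between hook_tip and ramekin_far above 0.052 m and contact force between pull_hook and ramekin_far below 0.05 N and distance of each of ramekin_salt, salt_jar from where it was at the start of the episode below 0.02 m).
It fails at once if the gripper or arm touches the ramekin to be fetched (contact force between any of the fingers, the arm and ramekin_far above 0.5 N).
It fails at once if the ramekin is tipped over 25 degrees or lifted over 25 mm off the table (angle between ramekin_far's own z axis and vertical above 0.44 rad or height (world z) of ramekin_far above 0.025 m).
It fails at once if the other ramekin or the salt jar is moved over 20 mm (distance of any of ramekin_salt, salt_jar from where it was at the start of the episode above 0.02 m).
It also fails if it takes over 45 s, if anything falls off the work surface, if the arm or the gripper's body presses on something with over 40 N, if the wrist force passes 120 N, or if a joint passes its speed limit or range.

## Robot

A 7-joint arm with a two-finger parallel gripper is mounted at the origin on a cart in front of the work surface, level with it; the furniture and walls round the work are solid. World frame = base frame: x ahead of the robot, y to its left, z up, the work surface at z = 0. Lengths are in m, angles in rad, forces in N, time in s.
With the tool pointing down it reaches from about 0.35 to 0.9 m from the base axis. Payload 8.1 kg.
Tool frame: the origin (TCP) lies between the finger pads; the fingertips stand 17 mm ahead of it and the grasp point (between the pads) lies 2 mm behind it (arm.tcp_to_tips is the distance from the TCP to the fingertips, in m); z points along the fingers, y is the line along which they close (so a half turn about z gives the same grasp; the last joint's range is limited). The gripper opens to 92 mm and grips with 3 to 60 N. Pads are 19 mm wide; open, the fingers measure 130 mm over their backs; the gripper's body (75 mm by 190 mm) begins 47 mm behind the grasp point.
Start: joints at [1.086, 0.434, 0.025, 1.573, -0.012, 1.134, -0.075], TCP at [0.233, -0.58, 0.244] pointing down, gripper open.
Joint ranges: [-2.62, 2.62], [-0.44, 2.09], [-1.27, 1.32], [0.08, 2.57], [-1.32, 4.46], [0.12, 2], [-2.74, 2.74]. Speed limits (rad/s): [2.22, 2.22, 3.01, 3.01, 3.14, 3.14, 3.14].

## Interface

Orientations are given as a rotation vector (axis times angle).
In Python, from rig import sensors, viewer, job, arm gives the robot as it stands.
- The arm moves only by the tool servo_tool, never from a script. Its argument "deltas" is a list of rows, each a list of 3 entries, a list of its own where there are three numbers: the shift along the tool's x, y, z in mm, then the turn, a rotation vector about the tool's x, y, z in degrees, then the opening, from -1 (shut) to 1 (fully open). In form: [[[x, y, z], [rx, ry, rz], jaw], ...]. A call has 1 to 10 rows; each row shifts and turns the commanded pose from where the row before left it, along the tool's axes as they then stand; what a row does not reach is not made up. A row lasts 1/10 s, in which the tool goes at most 50 mm and 8.59 degrees, less where a joint would pass 70% of its speed; a pose out of reach is approached as far as the arm can. A call is refused whole if a number of a shift passes 50 or a number of a turn 8.59, either way. A call with a gripper value outside its range is refused whole. The fingers move at their own pace and stop on an object; "grip_force" is the grip in N (left out, the last holds). Time passes only in rows, so rows that do not move let the fingers close. It gives the time, the measured TCP pose, the force, the opening and the grip force at its end, in the units of the state.
- sensors.observe(): the state, without advancing time (a new reading comes with each control period).
- viewer.camera(name): name is "scene" or "top" or "wrist"; returns a dict with "frame" (384x512x3 uint8, red, green, blue), "depth" (384x512 float32, m along the optical axis (not along the pixel's ray), 0 where there is no reading), "camera_matrix" (3x3 intrinsics, pixels), "T" (4x4, takes a point from camera to world coordinates). Camera axes: x right, y down, z forward; pixel columns grow to the right and rows downward; lengths in m; the calibration is good to about 2 mm. A picture is of the moment at which its call begins.
- job.hand_in(): hands the job in; it is judged then, once.
The state is a dict: "time_s": time; "joint_positions": joint angles; "qd": joint speeds; "tau": joint torques, N m; "eef_pos": TCP position; "eef_rot": TCP orientation; "wrist_force": force on the tool from outside, world axes, zero at the start; "ft_torque": the same for the moment, N m; "gripper_width": finger opening in m; "grip_force": force on a finger pad.
Only numpy, scipy, OpenCV 4.12 (cv2) and the standard library are available. Lean on these libraries where they do the work, as an engineer would, in place of code of your own. Each camera call takes 0.05 s, during which the arm holds its last target. There are 200 camera calls.

## Working session

There is one attempt and no reset: what is moved stays moved. The work goes in short steps, Python scripts to look and compute and a tool call to move; the robot and the scene stay as the last step left them, time stands still between calls to the robot, and variables do not carry over. Pictures are saved under pics/ and viewed, at most 10 in all, crops included, and the job is handed in when it is done.

Besides the shell and the picture viewer there is one more tool, called after ">>>" as name([rows], argument=value, ...), one row to a line, values as JSON. servo_tool: Moves the arm, as the interface text tells. Its arguments: {"type":"object","properties":{"deltas":{"type":"array"},"grip_force":{"type":"number"}},"required":["deltas"]}

```bash
ls; mkdir -p pics; python3 - <<'E'
from rig import sensors, viewer
import cv2,numpy as np
s=sensors.observe();print(s)
for n in("top","scene"):
    c=viewer.camera(n);np.savez(n+".npz",**c);cv2.imwrite(f"pics/{n}0.png",c["frame"][:,:,::-1]);print(c["camera_matrix"],c["T"])
E
```

```text
pics
{'time_s': 0.0, 'joint_positions': array([ 1.08636834,  0.43521276,  0.02495565,  1.57409165, -0.01159667,
        1.1339929 , -0.07512687]), 'qd': array([-4.94098701e-04, -3.81228855e-05, -2.32346389e-04, -6.59378971e-04,
        8.59754784e-04,  9.33044050e-04, -1.44589400e-03]), 'tau': array([-3.92989050e-04, -6.67844439e+01,  9.84907262e-01, -3.14464831e+01,
       -6.06173929e-02,  4.26766207e-02,  1.64633962e-04]), 'eef_pos': array([ 0.23266398, -0.57956078,  0.2429532 ]), 'eef_rot': array([-3.08306510e+00, -5.95730102e-01,  6.74553309e-04]), 'wrist_force': array([-0.41688916,  0.06280279, -0.36401589]), 'ft_torque': array([0.03672494, 0.00732058, 0.01718108]), 'grip_force': 0.0, 'gripper_width': 0.09156403689543358}
[[494.90538329   0.         258.4288394 ]
 [  0.         494.90538329 189.07305723]
 [  0.           0.           1.        ]] [[ 0.00933891 -0.99472566  0.10214526  0.45453775]
 [-0.999792   -0.00743637  0.01899087  0.1346624 ]
 [-0.01813111 -0.10230137 -0.9945882   1.31847819]
 [ 0.          0.          0.          1.        ]]
[[462.3182476    0.         259.55586362]
 [  0.         462.3182476  195.61986794]
 [  0.           0.           1.        ]] [[-0.56484995 -0.5007518   0.65589037 -0.18989808]
 [-0.82509752  0.33059635 -0.45817043  0.71848208]
 [ 0.0125947  -0.79997105 -0.5999064   0.77231202]
 [ 0.          0.          0.          1.        ]]
```

View pics/top0.png

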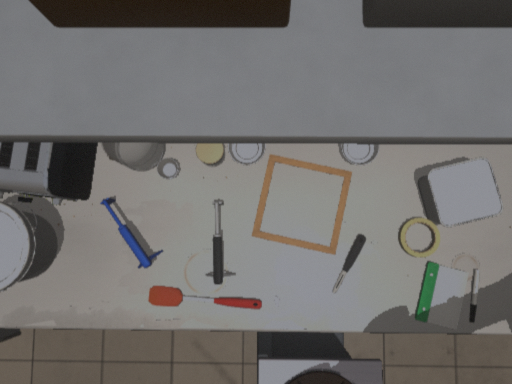

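View pics/scene0.png

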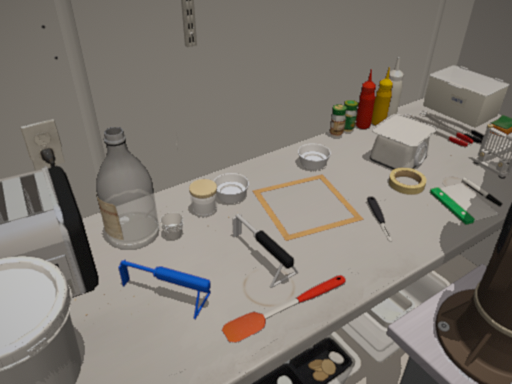

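Top view candidates:
- **Hooks:** black-handled hook, handle (218,258), blade (218,202), foot (220,274). The blue look-alike is at (130,235). The spatula at (215,300) and black knife at (350,262) are not hooks.
- **Ramekins:** (247,149) is beside the jar at (209,150), so it stays. (358,149) is the one to fetch.
- **Tape square:** centred near (302,204). The ring at (419,237) is a tape roll and is no part of the job.

```bash
cat > h.py <<'E'
import numpy as np,cv2
def ray(c,u,v,z):
    K,T=c["camera_matrix"],c["T"]
    d=T[:3,:3]@np.linalg.solve(K,[u,v,1.]);o=T[:3,3]
    return o+d*(z-o[2])/d[2]
def cloud(c):
    K,T=c["camera_matrix"],c["T"];d=c["depth"];v,u=np.mgrid[:d.shape[0],:d.shape[1]]
    P=np.stack([(u-K[0,2])/K[0,0]*d,(v-K[1,2])/K[1,1]*d,d],-1)
    return P@T[:3,:3].T+T[:3,3]
E
python3 - <<'E'
from h import *
c=dict(np.load("top.npz"));P=cloud(c);f=c["frame"].astype(int);g=f.max(-1);hsv=cv2.cvtColor(c["frame"],cv2.COLOR_RGB2HSV)
def pts(m):
    v,u=np.nonzero(m);return u,v
def box(a,b,x,y):
    m=np.zeros(g.shape,bool);m[b:y,a:x]=1;return m
# handle
m=box(205,232,232,290)&(P[...,2]>.06)&(P[...,2]<.1)
u,v=pts(m);Q=P[m];print("handle depth n",m.sum(),Q.min(0),Q.max(0),np.median(Q,0))
m=box(200,190,240,292)&(g<60);r=cv2.minAreaRect(np.stack(pts(m&box(208,230,228,290)),1).astype(np.float32));print("dark rect",r,[ray(c,*p,.078).round(4) for p in cv2.boxPoints(r)])
m=box(205,195,232,240)&(P[...,2]>.045)&(P[...,2]<.1);Q=P[m];print("shaft",m.sum())
for lo in range(196,290,6):
    k=box(200,lo,235,lo+6)&(P[...,2]>.045)&(P[...,2]<.1)
    if k.sum()>3: print(lo,k.sum(),P[k].mean(0).round(4))
# tape
m=((hsv[...,0]<20)&(hsv[...,1]>90)&box(245,148,360,260)).astype(np.uint8)
cs,_=cv2.findContours(m,cv2.RETR_EXTERNAL,cv2.CHAIN_APPROX_NONE);k=max(cs,key=cv2.contourArea);r=cv2.minAreaRect(k)
print("tape",[ray(c,*p,0).round(4) for p in cv2.boxPoints(r)],ray(c,*r[0],0))
for n,b in(("far",(330,125,385,170)),("salt",(226,125,268,170)),("jar",(192,125,226,170))):
    k=box(*b)&(P[...,2]>(.035 if n!="jar" else .07))&(P[...,2]<.1)
    if k.sum()<5: print(n,"none");continue
    Q=P[k][:,:2];(x,y),rr=cv2.minEnclosingCircle(Q.astype(np.float32));print(n,k.sum(),x,y,rr,P[k][:,2].max())
for u,v in((358,135),(300,130),(300,138),(300,80),(300,145),(358,142)):print(u,v,P[v,u].round(3))
a=np.hstack([cv2.resize(c["frame"][190:300,165:275],(390,390)),cv2.resize(c["frame"][120:180,328:388],(390,390))]);cv2.imwrite("pics/crop.png",a[:,:,::-1])
E
```

```text
handle depth n 466 [0.34442731 0.24652624 0.06020268] [0.47340198 0.27165133 0.08846778] [0.40628137 0.25929342 0.07659987]
dark rect ((217.5, 260.0), (46.0, 9.0), 90.0) [array([0.4607, 0.2708, 0.078 ]), array([0.4609, 0.2483, 0.078 ]), array([0.3476, 0.2463, 0.078 ]), array([0.3473, 0.2687, 0.078 ])]
shaft 193
202 39 [0.5448 0.2652 0.0643]
208 24 [0.5276 0.2642 0.0682]
214 24 [0.5124 0.2639 0.069 ]
220 24 [0.4973 0.2637 0.0677]
226 23 [0.4822 0.2634 0.0688]
232 39 [0.4656 0.2618 0.0721]
238 54 [0.4521 0.2608 0.0762]
244 53 [0.4373 0.2603 0.0773]
250 54 [0.4223 0.2602 0.0767]
256 58 [0.4073 0.2591 0.0759]
262 60 [0.3926 0.2586 0.0752]
268 59 [0.378  0.258  0.0761]
274 65 [0.3633 0.2563 0.0718]
280 41 [0.3501 0.257  0.0758]
tape [array([0.4657, 0.1768, 0.    ]), array([0.6855, 0.1312, 0.    ]), array([ 0.6381, -0.0905,  0.    ]), array([ 0.4205, -0.0417,  0.    ])] [0.55149466 0.04377321 0.        ]
far 100 0.6984927654266357 -0.10421132296323776 0.04976533353328705 0.04779835740809446
salt 89 0.6946446895599365 0.19130627810955048 0.049361396580934525 0.04799183722870781
jar 484 0.6813360452651978 0.28451597690582275 0.03601880371570587 0.08430995927948182
358 135 [0.511 0.086 1.055]
300 130 [0.514 0.118 1.055]
300 138 [0.51  0.117 1.053]
300 80 [0.542 0.118 1.055]
300 145 [ 0.71   0.049 -0.   ]
358 142 [0.51  0.084 1.044]
```

View pics/crop.png

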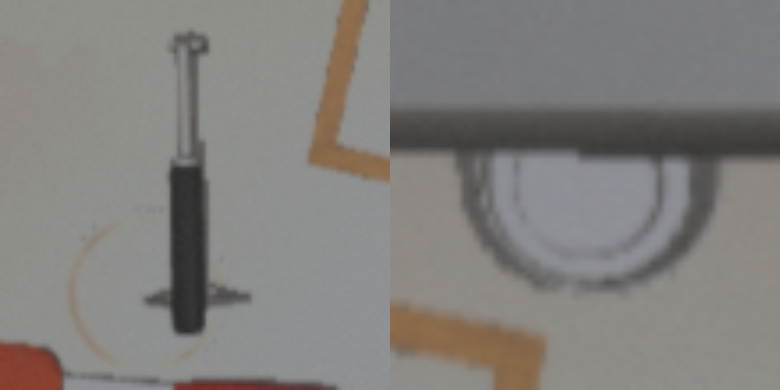

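The close crop confirms both choices. Left is the black-handled hook with its wire foot and steel blade. Right is the ramekin with no jar beside it, half hidden by the shelf edge.

Measured positions:

| Item | Position (m) | Yaw |
|---|---|---|
| Hook grip | (0.430, 0.260) | 2.4° |
| Tape square centre | (0.5525, 0.044) | about -12° |
| Far ramekin | about (0.698, -0.104) | – |

>>> servo_tool([
  [[0,0,0],[0,0,6.5],1],
  [[0,0,0],[0,0,6.5],1],
  [[0,0,0],[0,0,6.5],1],
  [[25,-48,0],[0,0,0],1],
  [[25,-48,0],[0,0,0],1],
  [[25,-48,0],[0,0,0],1],
  [[25,-48,0],[0,0,0],1],
  [[25,-48,0],[0,0,0],1],
  [[25,-48,0],[0,0,0],1],
  [[25,-48,0],[0,0,0],1],
], grip_force=50)

```text
time_s: 1.1
eef_pos: [0.3818, -0.2612, 0.2437]
eef_rot: [3.141, 0.065, -0.0]
wrist_force: [1.0, 0.1, 0.8]
gripper_width: 0.0919
grip_force: 0.0
```

>>> servo_tool([
  [[5,-45,0],[0,0,0],1],
  [[5,-45,0],[0,0,0],1],
  [[5,-45,0],[0,0,0],1],
  [[5,-45,0],[0,0,0],1],
  [[5,-45,0],[0,0,0],1],
  [[5,-45,0],[0,0,0],1],
  [[5,-45,0],[0,0,0],1],
  [[5,-45,0],[0,0,0],1],
  [[5,-45,0],[0,0,0],1],
  [[0,0,0],[0,0,0],1],
])

```text
time_s: 2.1
eef_pos: [0.4093, 0.1495, 0.244]
eef_rot: [-3.137, -0.078, -0.001]
wrist_force: [-0.9, -0.9, -0.0]
gripper_width: 0.0917
grip_force: 0.0
```

```bash
cat >> h.py <<'E'
from scipy.spatial.transform import Rotation as R
def go(s,x,y,z,yaw):
    M=R.from_rotvec(s["eef_rot"]).as_matrix();cy=np.degrees(np.arctan2(M[1,0],M[0,0]))
    a=np.radians(yaw);G=np.array([[np.cos(a),np.sin(a),0],[np.sin(a),-np.cos(a),0],[0,0,-1]]).T
    print("pos",s["eef_pos"].round(4),"yaw",cy.round(2),"tilt",np.degrees(np.arccos(-M[2,2])).round(2),"t",s["time_s"],"F",s["wrist_force"].round(1),"grip",s["grip_force"],s["gripper_width"])
    D=(np.array([x,y,z])-s["eef_pos"])*1e3
    print("shift cur axes",(M.T@D).round(1),"rotvec deg",np.degrees(R.from_matrix(M.T@G).as_rotvec()).round(2),"| shift in target axes",(G.T@D).round(1))
def ramekin(c,x0,y0,zmin=.036,zmax=.052):
    P=cloud(c);k=(P[...,2]>zmin)&(P[...,2]<zmax)&(np.hypot(P[...,0]-x0,P[...,1]-y0)<.065)
    Q=P[k][:,:2];o,r=cv2.minEnclosingCircle(Q.astype(np.float32));print("ram",k.sum(),np.round(o,4),round(r,4));return o
E
python3 - <<'E'
from h import *
from rig import sensors
go(sensors.observe(),.430,.260,.063,2.4)
c=dict(np.load("scene.npz"))
ramekin(c,.698,-.104);ramekin(c,.695,.191)
P=cloud(c)
# hook handle in scene camera
k=(np.abs(P[...,1]-.26)<.03)&(P[...,0]>.33)&(P[...,0]<.56)&(P[...,2]>.055)&(P[...,2]<.1)
for a in np.arange(.34,.56,.02):
    q=P[k&(P[...,0]>a)&(P[...,0]<a+.02)]
    if len(q):print(round(a,2),len(q),q.min(0).round(4),q.max(0).round(4))
E
```

```text
pos [0.4093 0.1495 0.244 ] yaw 2.83 tilt 0.19 t 2.1 F [-0.9 -0.9 -0. ] grip 0.0 0.09165061006693621
shift cur axes [  26.  -108.7  181.4] rotvec deg [-0.18 -0.04  0.43] | shift in target axes [  25.3 -109.5  181. ]
ram 169 [ 0.7008 -0.1014] 0.0547
ram 175 [0.699  0.1965] 0.0521
0.34 118 [0.3438 0.2514 0.0551] [0.3598 0.2728 0.081 ]
0.36 103 [0.3602 0.2507 0.0555] [0.38   0.2751 0.0803]
0.38 100 [0.3802 0.2533 0.0556] [0.4    0.2749 0.0811]
0.4 90 [0.4001 0.2532 0.0565] [0.4197 0.2753 0.0823]
0.42 90 [0.4201 0.2551 0.0552] [0.44   0.2761 0.081 ]
0.44 86 [0.4401 0.2559 0.0568] [0.46  0.277 0.081]
0.46 31 [0.4602 0.2609 0.0622] [0.4799 0.2765 0.0785]
0.48 30 [0.4802 0.2611 0.0641] [0.4994 0.272  0.0736]
0.5 28 [0.5005 0.2646 0.0632] [0.5196 0.2725 0.0723]
0.52 28 [0.521  0.2642 0.0642] [0.5392 0.2724 0.0732]
0.54 29 [0.5408 0.2576 0.0552] [0.5511 0.2823 0.0706]
```

>>> servo_tool([
  [[9,-38,20],[0,0,0.4],1],
  [[9,-38,40],[0,0,0],1],
  [[8,-36,40],[0,0,0],1],
  [[0,0,0],[0,0,0],1],
])

```text
time_s: 2.5
eef_pos: [0.4279, 0.2519, 0.1465]
eef_rot: [3.14, 0.061, -0.011]
wrist_force: [-1.9, -0.9, -0.8]
gripper_width: 0.0916
grip_force: 0.0
```

```bash
python3 - <<'E'
from h import *
from rig import sensors,viewer
go(sensors.observe(),.430,.262,.063,2.4)
c=viewer.camera("wrist");cv2.imwrite("pics/w1.png",c["frame"][:,:,::-1])
P=cloud(c)
k=(np.abs(P[...,1]-.26)<.04)&(P[...,0]>.33)&(P[...,0]<.56)&(P[...,2]>.055)&(P[...,2]<.085)
for a in np.arange(.34,.56,.02):
    q=P[k&(P[...,0]>a)&(P[...,0]<a+.02)]
    if len(q):print(round(a,2),len(q),q.min(0).round(4),q.max(0).round(4))
E
```

```text
pos [0.4279 0.2519 0.1465] yaw 2.24 tilt 0.4 t 2.5 F [-1.9 -0.9 -0.8] grip 0.0 0.09158716156452638
shift cur axes [  3.  -10.1  83.5] rotvec deg [ 0.04  0.39 -0.16] | shift in target axes [  2.5 -10.   83.5]
0.34 310 [0.3489 0.2497 0.0723] [0.36   0.2706 0.0793]
0.36 421 [0.36   0.2499 0.0714] [0.3734 0.2716 0.0796]
0.38 113 [0.3948 0.2513 0.0711] [0.4    0.2729 0.0789]
0.4 775 [0.4001 0.2514 0.0714] [0.42   0.273  0.0795]
0.42 845 [0.42   0.2522 0.0711] [0.44   0.274  0.0795]
0.44 899 [0.44   0.253  0.0711] [0.46   0.275  0.0797]
0.46 762 [0.46   0.2533 0.0572] [0.48   0.2758 0.0798]
0.48 439 [0.4801 0.2607 0.0646] [0.5    0.2709 0.0715]
0.5 480 [0.5    0.2613 0.0648] [0.5199 0.2711 0.0717]
0.52 533 [0.5201 0.262  0.0641] [0.54   0.2722 0.0718]
0.54 615 [0.5401 0.2553 0.055 ] [0.5561 0.2806 0.0719]
```

View pics/w1.png

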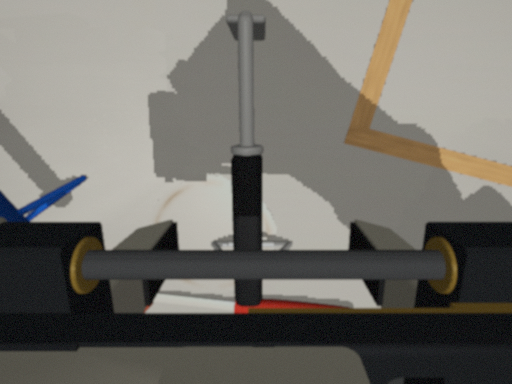

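The wrist view shows the black handle centred between the fingers (column 247), the blade at (246,27), and the blue hook well off to the left.

>>> servo_tool([
  [[2,-6,30],[0,0,0],1],
  [[1,-5,30],[0,0,0],1],
  [[0,0,22],[0,0,0],1],
  [[0,0,0],[0,0,0],1],
])

```text
time_s: 2.95
eef_pos: [0.432, 0.258, 0.0677]
eef_rot: [3.138, 0.052, -0.005]
wrist_force: [-0.5, -0.3, -0.3]
gripper_width: 0.0918
grip_force: 0.0
```

```bash
python3 - <<'E'
from h import *
from rig import sensors
go(sensors.observe(),.431,.263,.063,2.4)
E
```

```text
pos [0.432  0.258  0.0677] yaw 1.91 tilt 0.24 t 2.95 F [-0.5 -0.3 -0.3] grip 0.0 0.09184288869588421
shift cur axes [-0.8 -5.   4.7] rotvec deg [ 0.17  0.17 -0.49] | shift in target axes [-0.8 -5.   4.7]
```

>>> servo_tool([
  [[0,-3,2],[0,0,-0.3],1],
  [[0,0,0],[0,0,0],1],
  [[0,0,0],[0,0,0],-1],
  [[0,0,0],[0,0,0],-1],
  [[0,0,0],[0,0,0],-1],
  [[0,0,0],[0,0,0],-1],
  [[0,0,0],[0,0,0],-1],
  [[0,0,0],[0,0,0],-1],
], grip_force=50)

```text
time_s: 3.75
eef_pos: [0.4328, 0.2633, 0.0672]
eef_rot: [3.141, 0.062, -0.0]
wrist_force: [-0.7, -0.3, 0.1]
gripper_width: 0.0487
grip_force: 0.0
```

```bash
python3 - <<'E'
from h import *
from rig import sensors
go(sensors.observe(),.431,.263,.063,2.4)
E
```

```text
pos [0.4328 0.2633 0.0672] yaw 2.27 tilt 0.0 t 3.75 F [-0.7 -0.3  0.1] grip 0.0 0.04869354567251835
shift cur axes [-1.8  0.2  4.2] rotvec deg [ 0.    0.   -0.13] | shift in target axes [-1.8  0.2  4.2]
```

>>> servo_tool([
  [[-1,0,4],[0,0,0],-1],
  [[0,0,0],[0,0,0],-1],
  [[0,0,0],[0,0,0],-1],
  [[0,0,0],[0,0,0],-1],
  [[0,0,0],[0,0,0],-1],
  [[0,0,0],[0,0,0],-1],
  [[0,0,0],[0,0,0],-1],
  [[0,0,0],[0,0,0],-1],
])

```text
time_s: 4.55
eef_pos: [0.4318, 0.2632, 0.0632]
eef_rot: [3.141, 0.062, -0.0]
wrist_force: [0.8, 0.1, -2.4]
gripper_width: 0.0219
grip_force: 50.0
```

```bash
python3 - <<'E'
from h import *
from rig import sensors
go(sensors.observe(),.431,.263,.063,2.4)
E
```

```text
pos [0.4318 0.2632 0.0632] yaw 2.27 tilt 0.01 t 4.55 F [ 0.8  0.1 -2.4] grip 49.99909043312073 0.02186048590670694
shift cur axes [-0.8  0.2  0.2] rotvec deg [ 0.    0.   -0.13] | shift in target axes [-0.8  0.2  0.2]
```

>>> servo_tool([
  [[0,0,-15],[0,0,0],-1],
  [[0,0,-30],[0,0,0],-1],
  [[0,0,-30],[0,0,0],-1],
  [[0,0,0],[0,0,8],-1],
  [[0,0,0],[0,0,8],-1],
  [[0,0,0],[0,0,8],-1],
  [[0,0,0],[0,0,8],-1],
  [[0,0,0],[0,0,8],-1],
  [[0,0,0],[0,0,7.5],-1],
  [[0,0,0],[0,0,0],-1],
])

```text
time_s: 5.55
eef_pos: [0.4303, 0.2625, 0.1357]
eef_rot: [2.947, -1.063, -0.003]
wrist_force: [-1.0, 0.3, -2.9]
gripper_width: 0.0215
grip_force: 50.0
```

```bash
python3 - <<'E'
from h import *
from rig import sensors,viewer
s=sensors.observe();go(s,.6145,-.018,.138,-45.3)
for n in ("wrist","scene"):
    c=viewer.camera(n);cv2.imwrite(f"pics/{n}2.png",c["frame"][:,:,::-1])
    P=cloud(c);Q=(P-s["eef_pos"])@R.from_rotvec(s["eef_rot"]).as_matrix()
    for a in np.arange(.02,.14,.02):
        k=(Q[...,0]>a)&(Q[...,0]<a+.02)&(abs(Q[...,1])<.025)&(abs(Q[...,2])<.035)
        if k.any():print(n,a.round(2),k.sum(),Q[k].min(0).round(4),Q[k].max(0).round(4))
E
```

```text
pos [0.4303 0.2625 0.1357] yaw -39.66 tilt 0.52 t 5.55 F [-1.   0.3 -2.9] grip 50.00039041042328 0.02149507481932455
shift cur axes [320.9  98.4  -1. ] rotvec deg [ 0.51 -0.09  5.64] | shift in target axes [329.   66.4  -2.3]
wrist 0.02 2470 [ 0.02   -0.0114 -0.0173] [0.04   0.0112 0.0052]
wrist 0.04 1033 [ 0.04   -0.005  -0.0086] [ 0.06    0.0047 -0.0019]
wrist 0.06 1196 [ 0.06   -0.0053 -0.0087] [ 0.08    0.0046 -0.0011]
wrist 0.08 1330 [ 0.08   -0.0052 -0.0096] [ 0.1     0.0047 -0.0012]
wrist 0.1 830 [ 0.1    -0.0134 -0.0091] [0.1196 0.0123 0.035 ]
scene 0.02 21 [ 0.0201 -0.0102 -0.0167] [ 0.0288  0.0093 -0.0118]
scene 0.04 8 [ 0.0535 -0.0042 -0.0078] [ 0.0592  0.0049 -0.0028]
scene 0.06 13 [ 0.0601 -0.0048 -0.0083] [ 0.0701  0.0044 -0.0029]
scene 0.1 10 [ 0.1131 -0.0131  0.0293] [0.118  0.0064 0.0348]
```

View pics/scene2.png

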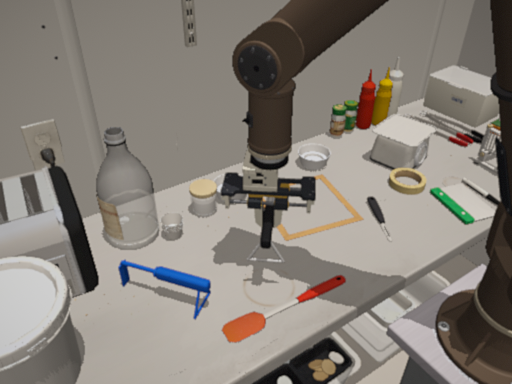

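The hook is held level, with its blade pointing at the square and the far ramekin still at (314,157). Next I move it over the ramekin.

>>> servo_tool([
  [[20,5,0],[0,0,0],-1],
  [[40,8,0],[0,0,0],-1],
  [[40,8,0],[0,0,0],-1],
  [[40,8,0],[0,0,0],-1],
  [[40,8,0],[0,0,0],-1],
  [[40,8,0],[0,0,0],-1],
  [[40,8,0],[0,0,0],-1],
  [[40,8,0],[0,0,0],-1],
  [[20,5,0],[0,0,0],-1],
  [[0,0,0],[0,0,0],-1],
])

```text
time_s: 6.65
eef_pos: [0.6359, 0.0016, 0.1349]
eef_rot: [2.946, -1.069, -0.007]
wrist_force: [0.3, -1.4, -2.5]
gripper_width: 0.0213
grip_force: 50.0
```

```bash
python3 - <<'E'
from h import *
from rig import sensors,viewer
s=sensors.observe();go(s,.617,-.020,.138,-45.3)
M=R.from_rotvec(s["eef_rot"]).as_matrix()
c=viewer.camera("wrist");cv2.imwrite(f"pics/wrist3.png",c["frame"][:,:,::-1])
P=cloud(c);k=(abs(P[...,2]-.043)<.006)&(np.hypot(P[...,0]-.699,P[...,1]+.103)<.07)
print(k.sum(),cv2.minEnclosingCircle(P[k][:,:2].astype(np.float32)))
print("tip",s["eef_pos"]+M@[.117,0,.063])
E
```

```text
pos [0.6359 0.0016 0.1349] yaw -39.89 tilt 0.51 t 6.65 F [ 0.3 -1.4 -2.5] grip 49.99861478805542 0.02128843635102477
shift cur axes [-0.6 28.7 -2.8] rotvec deg [0.5  0.09 5.41] | shift in target axes [ 2.1 28.6 -3.1]
1493 ((0.7027742266654968, -0.10250456631183624), 0.04981620982289314)
tip [ 0.72519782 -0.07378953  0.07172056]
```

View pics/wrist3.png

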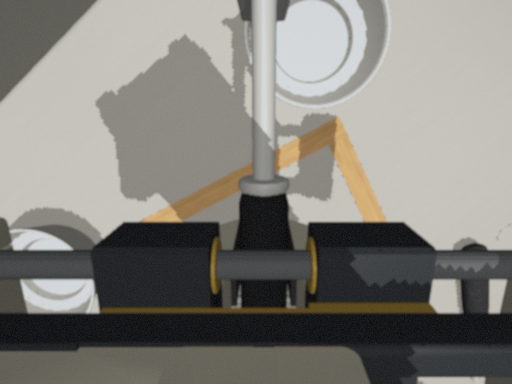

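The wrist view shows the ramekin at (317,40) with the blade up at (263,5), left of its centre. The yaw is also 5° short, so I correct both.

>>> servo_tool([
  [[0,0,0],[0.5,0,5.4],-1],
  [[1,15,0],[0,0,0],-1],
  [[1,14,0],[0,0,0],-1],
  [[0,0,0],[0,0,0],-1],
  [[0,0,0],[0,0,0],-1],
])

```text
time_s: 7.2
eef_pos: [0.6152, -0.0154, 0.1358]
eef_rot: [-2.902, 1.202, 0.002]
wrist_force: [-0.1, 0.6, -2.7]
gripper_width: 0.0217
grip_force: 50.0
```

```bash
python3 - <<'E'
from h import *
from rig import sensors,viewer
s=sensors.observe();go(s,.6187,-.0198,.079,-45.3)
M=R.from_rotvec(s["eef_rot"]).as_matrix()
c=viewer.camera("wrist")
P=cloud(c);k=(abs(P[...,2]-.043)<.006)&(np.hypot(P[...,0]-.699,P[...,1]+.103)<.07)
print(k.sum(),cv2.minEnclosingCircle(P[k][:,:2].astype(np.float32)))
print("tip",s["eef_pos"]+M@[.117,0,.063])
E
```

```text
pos [ 0.6152 -0.0154  0.1358] yaw -45.02 tilt 0.09 t 7.2 F [-0.1  0.6 -2.7] grip 49.998995661735535 0.021675142163752197
shift cur axes [ 5.7  0.6 56.8] rotvec deg [-0.01  0.09  0.28] | shift in target axes [ 5.6  0.6 56.8]
1579 ((0.7026180028915405, -0.10227033495903015), 0.04988919571042061)
tip [ 0.69781838 -0.09805573  0.07266721]
```

>>> servo_tool([
  [[3,0,20],[0,0,0],-1],
  [[2,0,20],[0,0,0],-1],
  [[0,0,10],[0,0,0],-1],
  [[0,0,7],[0,0,0],-1],
  [[0,0,0],[0,0,0],-1],
])

```text
time_s: 7.75
eef_pos: [0.6187, -0.0181, 0.0779]
eef_rot: [2.902, -1.202, -0.004]
wrist_force: [-0.3, -0.1, -1.7]
gripper_width: 0.0217
grip_force: 50.0
```

```bash
python3 - <<'E'
from h import *
from rig import sensors,viewer
s=sensors.observe();go(s,.6187,-.0198,.079,-45.3)
M=R.from_rotvec(s["eef_rot"]).as_matrix()
c=viewer.camera("wrist")
P=cloud(c);k=(abs(P[...,2]-.043)<.006)&(np.hypot(P[...,0]-.699,P[...,1]+.103)<.07)
print(k.sum(),cv2.minEnclosingCircle(P[k][:,:2].astype(np.float32)))
tip=s["eef_pos"]+M@[.117,0,.063];print("tip",tip,"to square along tool", M.T@(np.array([.5525,.0438,tip[2]])-[.702,-.1025,tip[2]]))
E
```

```text
pos [ 0.6187 -0.0181  0.0779] yaw -45.01 tilt 0.14 t 7.75 F [-0.3 -0.1 -1.7] grip 49.99904215335846 0.02166877694421144
shift cur axes [ 1.2  1.2 -1.1] rotvec deg [0.06 0.12 0.29] | shift in target axes [ 1.2  1.2 -1.1]
2602 ((0.7008947730064392, -0.1003236472606659), 0.04971543699502945)
tip [ 0.70129775 -0.10079756  0.0146149 ] to square along tool [-0.20916143  0.00228707  0.0004529 ]
```

>>> servo_tool([
  [[-8,0,0],[0,0,0],-1],
  [[-8,0,0],[0,0,0],-1],
  [[-7,0,0],[0,0,0],-1],
  [[-5,0,0],[0,0,0],-1],
  [[-6,0,0],[0,0,0],-1],
  [[-8,0,0],[0,0,0],-1],
  [[-10,0,0],[0,0,0],-1],
  [[-10,0,0],[0,0,0],-1],
  [[-10,0,0],[0,0,0],-1],
  [[-10,0,0],[0,0,0],-1],
])

```text
time_s: 8.8
eef_pos: [0.5605, 0.0402, 0.0787]
eef_rot: [-2.902, 1.203, 0.002]
wrist_force: [1.4, -0.3, -2.0]
gripper_width: 0.0214
grip_force: 50.0
```

```bash
cat > m.py <<'E'
from h import *
from rig import sensors,viewer
s=sensors.observe();go(s,.6187,-.0198,.079,-45)
M=R.from_rotvec(s["eef_rot"]).as_matrix();tip=s["eef_pos"]+M@[.117,0,.063]
c=viewer.camera("wrist")
P=cloud(c);Q=(P-s["eef_pos"])@M
k=(abs(P[...,2]-.041)<.004)&(Q[...,0]>.06)&(Q[...,0]<.25)&(abs(Q[...,1])<.08)
m=cv2.morphologyEx(k.astype(np.uint8),cv2.MORPH_OPEN,np.ones((2,2)))>0
o,r=cv2.minEnclosingCircle(P[m][:,:2].astype(np.float32))
print(m.sum(),"ram",np.round(o,4),round(r,4),"z",P[m][:,2].max(),"tip",tip.round(4))
d=np.array([.5525,.0438])-o
a=np.radians(-11.9);print("square frame",np.array([[np.cos(a),np.sin(a)],[-np.sin(a),np.cos(a)]])@-d,"left in tool axes",M.T@[*d,0])
E
python3 m.py
```

```text
pos [0.5605 0.0402 0.0787] yaw -45.04 tilt 0.07 t 8.8 F [ 1.4 -0.3 -2. ] grip 49.99891698360443 0.021434764375372305
shift cur axes [83.5  1.2 -0.4] rotvec deg [ 0.01  0.07 -0.04] | shift in target axes [83.5  1.3 -0.3]
1421 ram [ 0.6407 -0.047 ] 0.0489 z 0.21966790154104135 tip [ 0.6431 -0.0426  0.0156]
square frame [ 0.10497262 -0.07062236] left in tool axes [-0.12650562 -0.00175383  0.00015113]
```

```bash
python3 - <<'E'
from rig import viewer
import cv2
c=viewer.camera("wrist");cv2.imwrite("pics/w4.png",c["frame"][:,:,::-1])
E
python3 m.py
```

```text
pos [0.5598 0.0412 0.0785] yaw -44.94 tilt 0.17 t 8.9 F [-0.7  0.1 -2.5] grip 49.99911367893219 0.021592024842087755
shift cur axes [84.8  1.5 -0.7] rotvec deg [0.04 0.16 0.06] | shift in target axes [84.8  1.4 -0.5]
1477 ram [ 0.6404 -0.047 ] 0.0498 z 0.21936217489776683 tip [ 0.6424 -0.0414  0.0152]
square frame [ 0.10475212 -0.07067125] left in tool axes [-0.12634393 -0.00212525  0.0003567 ]
```

View pics/w4.png

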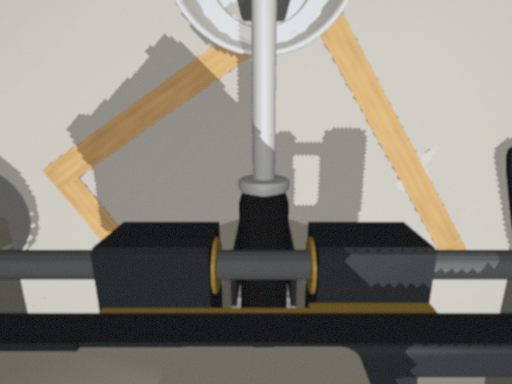

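The wrist view shows the ramekin's near rim at (262,53) with the blade inside at (262,10). The far rim is out of frame, which biases the circle fit, so I'll use the near rim plus the known radius.

```bash
cat >> m.py <<'E'
q=Q[m&(Q[...,0]>.06)];q=q[(abs(q[:,1])>.006)&(abs(q[:,2]-(s["eef_pos"][2]-.041))<.006)]
near=np.percentile(q[:,0],1);w=o-s["eef_pos"][:2]
cx=near+.0495;C=s["eef_pos"]+M@[cx,0,0];d=np.array([.5525,.0438])-C[:2]
print("NEAR rim",near.round(4),"y range",q[:,1].min().round(4),q[:,1].max().round(4),"centre",C[:2].round(4),"left tool axes",(M.T@[*d,0]).round(4))
E
python3 m.py
python3 - <<'E'
from h import *
from rig import viewer
ramekin(viewer.camera("top"),.655,-.058,.037,.048)
E
```

```text
pos [0.5604 0.0404 0.0786] yaw -44.98 tilt 0.12 t 8.95 F [ 0.3  0.5 -1.9] grip 49.99889373779297 0.021910903883841273
shift cur axes [83.8  1.4 -0.6] rotvec deg [0.03 0.12 0.02] | shift in target axes [83.8  1.4 -0.4]
1519 ram [ 0.6413 -0.048 ] 0.0503 z 0.2195057683488787 tip [ 0.6431 -0.0422  0.0154]
square frame [ 0.10584213 -0.07150988] left in tool axes [-0.12771642 -0.00215959  0.00026692]
NEAR rim 0.0944 y range -0.0449 0.0431 centre [ 0.6622 -0.0613] left tool axes [-0.1519  0.0032  0.0003]
ram 112 [ 0.6596 -0.0624] 0.0494
```

>>> servo_tool([
  [[-6,0,0],[0,0,0],-1],
  [[-10,0,0],[0,0,0],-1],
  [[-12,0.5,0],[0,0,0],-1],
  [[-12,0.5,0],[0,0,0],-1],
  [[-12,0.5,0],[0,0,0],-1],
  [[-12,0.5,0],[0,0,0],-1],
  [[-12,0.5,0],[0,0,0],-1],
  [[-12,0.5,0],[0,0,0],-1],
  [[-10,0,0],[0,0,0],-1],
  [[-6,0,0],[0,0,0],-1],
])

```text
time_s: 10.05
eef_pos: [0.4847, 0.1118, 0.0788]
eef_rot: [-2.902, 1.202, 0.002]
wrist_force: [0.5, -0.0, -2.4]
gripper_width: 0.0217
grip_force: 50.0
```

```bash
python3 m.py
python3 - <<'E'
from h import *
from rig import viewer
ramekin(viewer.camera("top"),.59,.01,.037,.048)
E
```

```text
pos [0.4847 0.1118 0.0788] yaw -45.0 tilt 0.09 t 10.05 F [ 0.5 -0.  -2.4] grip 49.999099373817444 0.021670886293148103
shift cur axes [187.8  -1.7  -0.5] rotvec deg [ 0.02  0.09 -0.  ] | shift in target axes [187.8  -1.7  -0.2]
1427 ram [0.5652 0.0244] 0.0494 z 0.21972182279826663 tip [0.5674 0.0291 0.0156]
square frame [ 0.01644589 -0.016385  ] left in tool axes [-2.27250628e-02 -4.74403638e-03  3.32312457e-05]
NEAR rim 0.0965 y range -0.0443 0.0413 centre [0.588  0.0086] left tool axes [-0.05    0.0002  0.0001]
ram 150 [0.5848 0.009 ] 0.0495
```

>>> servo_tool([
  [[-8,0,0],[0,0,0],-1],
  [[-10,0,0],[0,0,0],-1],
  [[-10,0,0],[0,0,0],-1],
  [[-10,0,0],[0,0,0],-1],
  [[-6,0,0],[0,0,0],-1],
  [[-4,0,0],[0,0,0],-1],
  [[0,0,0],[0,0,0],-1],
  [[0,0,0],[0,0,0],-1],
])

```text
time_s: 10.95
eef_pos: [0.4515, 0.1449, 0.0788]
eef_rot: [-2.902, 1.203, 0.002]
wrist_force: [0.6, -0.4, -1.6]
gripper_width: 0.0215
grip_force: 50.0
```

```bash
python3 m.py
python3 - <<'E'
from h import *
from rig import viewer
ramekin(viewer.camera("top"),.553,.044,.037,.048)
E
```

```text
pos [0.4515 0.1449 0.0788] yaw -45.04 tilt 0.09 t 10.95 F [ 0.6 -0.4 -1.6] grip 49.99917447566986 0.021459072309204748
shift cur axes [234.7  -1.9  -0.5] rotvec deg [ 0.03  0.08 -0.04] | shift in target axes [ 2.347e+02 -1.800e+00 -2.000e-01]
1455 ram [0.5325 0.0574] 0.0497 z 0.21976414629501856 tip [0.5341 0.0622 0.0156]
square frame [-0.02240743  0.00918337] left in tool axes [ 2.37827368e-02 -4.56148649e-03 -3.68607972e-05]
NEAR rim 0.0954 y range -0.0451 0.0419 centre [0.5539 0.0424] left tool axes [-0.002 -0.     0.   ]
ram 179 [0.5516 0.0423] 0.0496
```

The ramekin is centred in the square. I ease the blade off the wall, lift it out and return the hook to its original clear spot.

>>> servo_tool([
  [[6,0,0],[0,0,0],-1],
  [[5,0,0],[0,0,0],-1],
  [[0,0,0],[0,0,0],-1],
  [[0,0,-15],[0,0,0],-1],
  [[0,0,-25],[0,0,0],-1],
  [[0,0,-25],[0,0,0],-1],
  [[0,0,0],[0,0,0],-1],
])

```text
time_s: 11.75
eef_pos: [0.4613, 0.1374, 0.1464]
eef_rot: [-2.898, 1.203, -0.003]
wrist_force: [1.0, 0.2, -2.5]
gripper_width: 0.0216
grip_force: 50.0
```

>>> servo_tool([
  [[0,0,0],[0,0,-8],-1],
  [[0,0,0],[0,0,-8],-1],
  [[0,0,0],[0,0,-8],-1],
  [[0,0,0],[0,0,-8],-1],
  [[0,0,0],[0,0,-8],-1],
  [[0,0,0],[0,0,-7],-1],
  [[0,-40,0],[0,0,0],-1],
  [[0,-40,0],[0,0,0],-1],
  [[0,0,0],[0,0,0],-1],
  [[0,0,0],[0,0,0],-1],
])

```text
time_s: 12.75
eef_pos: [0.456, 0.2178, 0.1428]
eef_rot: [-3.141, -0.057, 0.004]
wrist_force: [0.1, -1.4, -2.1]
gripper_width: 0.0217
grip_force: 50.0
```

```bash
python3 - <<'E'
from h import *
from rig import sensors,viewer
go(sensors.observe(),.432,.263,.064,2.3)
ramekin(viewer.camera("top"),.553,.044,.037,.048)
E
```

```text
pos [0.456  0.2178 0.1428] yaw 2.08 tilt 0.14 t 12.75 F [ 0.1 -1.4 -2.1] grip 49.99890625476837 0.02169774482091117
shift cur axes [-22.2 -46.1  78.9] rotvec deg [-0.02  0.14 -0.22] | shift in target axes [-22.2 -46.2  78.8]
ram 173 [0.5515 0.0425] 0.0496
```

>>> servo_tool([
  [[-11,-23,0],[0,0,0],-1],
  [[-11,-23,10],[0,0,0],-1],
  [[0,0,25],[0,0,0],-1],
  [[0,0,25],[0,0,0],-1],
  [[0,0,10],[0,0,0],-1],
  [[0,0,0],[0,0,0],-1],
  [[0,0,0],[0,0,0],-1],
])

```text
time_s: 13.5
eef_pos: [0.4337, 0.2617, 0.0744]
eef_rot: [-3.141, -0.051, 0.001]
wrist_force: [-0.4, 0.6, -2.0]
gripper_width: 0.0218
grip_force: 50.0
```

```bash
python3 - <<'E'
from h import *
from rig import sensors,viewer
go(sensors.observe(),.432,.263,.063,2.3)
E
```

```text
pos [0.4337 0.2617 0.0744] yaw 1.88 tilt 0.06 t 13.5 F [-0.4  0.6 -2. ] grip 49.998963475227356 0.021783456882426257
shift cur axes [-1.6 -1.3 11.4] rotvec deg [-0.04  0.04 -0.42] | shift in target axes [-1.6 -1.3 11.4]
```

>>> servo_tool([
  [[0,0,6],[0,0,0],-1],
  [[0,0,3],[0,0,0],-1],
  [[0,0,1],[0,0,0],-1],
  [[0,0,1],[0,0,0],-1],
  [[0,0,0],[0,0,0],-1],
  [[0,0,0],[0,0,0],-1],
])

```text
time_s: 14.1
eef_pos: [0.4332, 0.2624, 0.063]
eef_rot: [-3.14, -0.054, 0.001]
wrist_force: [-0.0, 0.0, -2.2]
gripper_width: 0.0217
grip_force: 50.0
```

```bash
python3 - <<'E'
from h import *
from rig import sensors,viewer
go(sensors.observe(),.432,.263,.063,2.3)
E
```

```text
pos [0.4332 0.2624 0.063 ] yaw 1.95 tilt 0.07 t 14.1 F [-0.   0.  -2.2] grip 49.999051094055176 0.021704810463027496
shift cur axes [-1.1 -0.6  0. ] rotvec deg [-0.05  0.05 -0.35] | shift in target axes [-1.1 -0.6  0. ]
```

>>> servo_tool([
  [[0,0,1],[0,0,0],-1],
  [[0,0,0],[0,0,0],-1],
  [[0,0,0],[0,0,0],-0.4],
  [[0,0,0],[0,0,0],0],
  [[0,0,0],[0,0,0],0.5],
  [[0,0,0],[0,0,0],1],
  [[0,0,0],[0,0,0],1],
  [[0,0,0],[0,0,0],1],
  [[0,0,0],[0,0,0],1],
  [[0,0,0],[0,0,0],1],
], grip_force=20)

```text
time_s: 15.1
eef_pos: [0.4331, 0.2623, 0.0619]
eef_rot: [-3.14, -0.053, 0.002]
wrist_force: [0.1, -0.3, -0.2]
gripper_width: 0.079
grip_force: 0.0
```

>>> servo_tool([
  [[0,0,0],[0,0,0],1],
  [[0,0,-20],[0,0,0],1],
  [[0,0,-40],[0,0,0],1],
  [[0,0,-40],[0,0,0],1],
  [[0,0,-40],[0,0,0],1],
  [[0,0,-20],[0,0,0],1],
  [[0,0,0],[0,0,0],1],
])

```text
time_s: 15.8
eef_pos: [0.4347, 0.2632, 0.2251]
eef_rot: [-3.137, -0.053, -0.006]
wrist_force: [0.5, 1.1, 0.2]
gripper_width: 0.0916
grip_force: 0.0
```

```bash
python3 - <<'E'
from h import *
from rig import sensors,viewer
go(sensors.observe(),.432,.263,.063,2.3)
ramekin(viewer.camera("top"),.553,.044,.037,.048)
c=viewer.camera("scene");cv2.imwrite("pics/fin.png",c["frame"][:,:,::-1])
E
```

```text
pos [0.4347 0.2632 0.2251] yaw 1.94 tilt 0.33 t 15.8 F [0.5 1.1 0.2] grip 0.0 0.09164360226305228
shift cur axes [ -3.3   0.8 162.1] rotvec deg [-0.25 -0.21 -0.36] | shift in target axes [-2.700e+00  1.000e-01  1.621e+02]
ram 180 [0.5516 0.0423] 0.0497
```

View pics/fin.png

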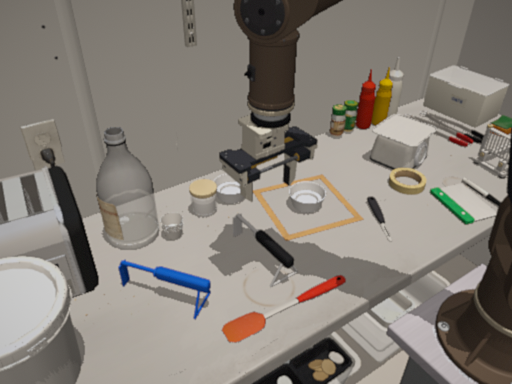

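The ramekin stands inside the tape at (307,197). The hook is back on its foot at (265,245), and the jar and other ramekin look undisturbed at (203,196) and (230,188).

```bash
python3 -c "
from rig import job
print(job.hand_in())"
```

```text
the job is handed in; nothing more can be done
None
```

I dragged the far ramekin to within about 2 mm of the taped square's centre, set the hook back upright where it started, left the other ramekin and jar in place, and handed in at about 16 s; no verdict was returned.

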